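Close the shelf-light control box and lock its wing stud

ROBOT

A 6-joint arm with a two-finger parallel gripper is mounted at the origin on the work surface. World frame = base frame: x ahead of the robot, y to its left, z up, the work surface at z = 0. Lengths are in m, angles in rad, forces in N, time in s.
With the tool pointing down it reaches from about 0.25 to 0.775 m from the base axis. Payload 4 kg.
Tool frame: the origin (TCP) lies at the very end of the fingers, on their centre line; the grasp point (between the pads) lies 19 mm behind it; z points along the fingers, y is the direction in which the jaws open and shut (so a half turn about z gives the same grasp; the last joint's range is limited). The gripper opens to 94 mm and grips with 3 to 60 N. Pads are 16 mm wide; open, the fingers measure 119 mm over their backs; the gripper's body (75 mm by 177 mm) begins 78 mm behind the grasp point.
Start: joints at [1.055, 0.087, 1.371, -0, 1.684, -0.103], TCP at [0.221, 0.504, 0.206] pointing down, gripper open.
Joint ranges: [-3.1, 3.1], [-0.76, 2.03], [0.27, 2.55], [-1.08, 4.22], [0.17, 2.65], [-2.57, 2.57]. Speed limits (rad/s): [2.79, 2.79, 3.14, 3.14, 3.14, 3.14].

INTERFACE

Orientations are given as [roll, pitch, yaw] about the fixed x, y, z axes, in that order (R = Rz(yaw) Ry(pitch) Rx(roll)).
In Python, from workcell import ctrl gives the robot as it stands.
- The arm moves only by the tool jog_arm, never from a script. Its argument "plan" is a list of rows, each a list of 5 numbers: the shift along the tool's x, y, z in m, then the turn about the tool's z in degrees, then the finger opening in m, from 0 to 0.094. In form: [[tx, ty, tz, turn, grip], ...]. A call has 1 to 20 rows; each row shifts and turns the commanded pose from where the row before left it, along the tool's axes as they then stand; what a row does not reach is not made up. A row lasts 1/10 s, in which the tool goes at most 50 mm and 8.59 degrees, less where a joint would pass 70% of its speed; a pose out of reach is approached as far as the arm can. A call with a gripper value outside its range is refused whole. The fingers move at their own pace and stop on an object; "newtons" is the grip in N (left out, the last holds). Time passes only in rows, so rows that do not move let the fingers close. It gives the time, the measured TCP pose, the force and the opening at its end, in the units of the state.
- ctrl.sense(): the state, without advancing time (a new reading comes with each control period).
- ctrl.capture(name): name is "side" or "top" or "wrist"; returns the picture (384x512x3 uint8, red, green, blue); there is no depth.
- ctrl.get_calibration(name): a dict with "K" (3x3 intrinsics, pixels), "view" (4x4, takes a point from world to camera coordinates). Camera axes: x right, y up, looking along -z (the intrinsics and any distortion apply to the point x, -y, -z); pixel columns grow to the right and rows downward; lengths in m; the calibration is good to about 2 mm. A picture is of the moment at which its call begins: read the wrist's pose just before it. get_calibration takes no time and is no camera call; for the wrist camera it gives the pose at the moment of the call.
- ctrl.finish_job(): hands the job in, once; it reports no verdict.
The state is a dict: "time_s": time; "joint_pos": joint angles; "joint_velocities": joint speeds; "tau": joint torques, N m; "tool_pos": TCP position; "orientation": TCP orientation; "force": force on the tool from outside, world axes, zero at the start; "ft_torque": the same for the moment, N m; "finger_gap": finger opening in m.
Only numpy, scipy, OpenCV 4.12 (cv2) and the standard library are available. Lean on these libraries where they do the work, as an engineer would, in place of code of your own. Each camera call takes 0.05 s, during which the arm holds its last target.

TASK

The control box of the shelf lights stands open on the counter. Swing its lid shut, then push its sprung wing stud in and turn it clockwise about a quarter turn until it locks, and let go. Feel for the slot with a light push while turning the wing, never force the stud down on the receiver, and leave the things around the box where they are.

Things in the scene. Friction and masses are not known exactly. Their poses are not given: they have to be found in the camera images.
- box: grey sheet-steel box, open side up, fixed to the counter, 170 (x) x 220 (y) x 72 mm high; origin under its centre, z up. Its lid is hinged along its far top edge (box +x); the lid's front edge comes down over the near edge (-x). Two glands stick out 22 mm on the -y side; a low fixing ear lies at either y side.
- lid_hinge (a point): middle of the lid's hinge line, which runs along the box's y, 72 mm above the counter; fixed to the box, axes as the box's. The lid's outer face lies 4 mm outside the plane through this line; shut, that face is level, 76 mm above the counter.
- lid (a joint): angle of the lid, rad: 0 shut, grows as it opens (starts at 0.6 to 1.15). Flat grey plate, 176 mm from hinge to front edge, 228 mm wide, 4 mm thick, with a 14 mm lip turned down round its edges. A stiff hinge holds it wherever it is left; shutting it takes at most 0.6 N m.
- lid_front (a point): point on the lid's outer face, on its middle line, 150 mm from the hinge line (26 mm from the front edge); turns with the lid. The face is bare from 25 mm to 110 mm to either side of this line; the stud stands on the line, 140 mm from the hinge.
- wing (a point): centre of the stud's wing, half-way up. The wing is a black upright bar 36 mm long, 12 mm thick, 22 mm high, on a round steel collar 36 mm across, 4 mm thick. The stud is square to the lid. Its z: the stud's axis (up when the lid is shut); its y: along the wing. Stud out, the wing's centre stands 30 mm and the collar's underside 15 mm above the lid's outer face.
- stud_push (a joint): how far the stud is pushed in, m: 0 out, 0.015 the most. Its spring pushes it out with 5 N at 0 and 0.5 N more per mm. Let go at the lock, it springs back to 8 mm and is held there; let go short of the lock, it stands at about 10.5 mm; let go in line with the slot, it comes out again to 0.
- stud_turn (a joint): turn of the stud, rad: 0 when the wing is parallel to the box's y (along the lid's front edge), grows clockwise seen from outside the lid; starts within -0.5 to 0.5, limits -1.0 and 2.5. Turns freely while the stud is out. A steel cross pin on the stud under the lid, 30 mm long and 4 mm thick, is parallel to the wing.
- receiver_top (a point): centre of the top of the receiver, a 34 mm dark steel plate with a slot for the pin, inside the box under the stud; fixed point, box axes. The slot should lie along box y (stud_turn 0) but the receiver sits askew by up to 0.5 rad either way (visible from above with the lid open); the pin enters within about 0.05 rad of it.
- tongue (a joint): how far the springy steel tongue that carries the receiver is bent down, m: 0 at rest. It yields 1 mm for every 5 N that the pin puts on the receiver's plate or floor (beyond what the stud's own spring takes). More than 4 mm (20 N) bends it for good.
- receiver_floor (a point): centre of the receiver's floor. Lid shut: at 1.5 mm push the pin meets the plate, unless in the slot; from 10.5 mm it is through the slot and can turn clockwise under the plate; at 13 mm it meets the floor. The lock, a notch in the plate's underside, is 1.57 rad clockwise of the slot and takes the pin within about 0.1 rad; a stop lies just past it. Another bars anticlockwise turning.
- mug_near: white mug, 82 mm across and 85 mm high, standing at the -y side of the box; origin at the centre of its foot. To be left alone.
- mug_side: white mug, 82 mm across and 85 mm high, standing at the +y side of the box; origin at the centre of its foot. To be left alone.
- screwdriver: screwdriver with black handle lying along the near side of the box, about 200 mm long; origin underneath its middle. To be left alone.
- screw_tin: closed flat steel tin, 72 mm across, 40 mm high, behind the hinge side of the box; origin at the centre of its foot. To be left alone.

How it is judged:
By the outcome, as a careful person would: the job done as asked, in the order asked, and still so for the second after the job is handed in, with the robot touching nothing.
It also fails if it takes over 61 s, if anything falls off the work surface, if the arm or the gripper's body presses on something with over 40 N, if the wrist force passes 120 N, or if a joint passes its speed limit or range.

## Working session

There is one attempt and no reset: what is moved stays moved. The work goes in short steps, Python scripts to look and compute and a tool call to move; the robot and the scene stay as the last step left them, time stands still between calls to the robot, and variables do not carry over. Pictures are saved under pics/ and viewed, and the job is handed in when it is done.

Besides the shell and the picture viewer there is one more tool, called after "Call:" as name(argument=value, ...), one argument or row to a line, values as JSON. jog_arm: Moves the arm, as the interface text tells. Its arguments: {"type":"object","properties":{"plan":{"type":"array"},"newtons":{"type":"number"}},"required":["plan"]}

```bash
ls; mkdir -p pics; python3 - <<'E'
from workcell import ctrl
import cv2
print(ctrl.sense())
for n in ("side","top","wrist"):
    c=ctrl.get_calibration(n); print(n,c)
    im=ctrl.capture(n); cv2.imwrite(f"pics/{n}0.png",im[:,:,::-1])
E
```

```text
pics
{'time_s': 0.0, 'joint_pos': array([ 1.05491754e+00,  8.79011039e-02,  1.37224091e+00, -1.54158597e-05,
        1.68360818e+00, -1.03114561e-01]), 'joint_velocities': array([ 4.81649205e-05,  8.00918516e-04, -7.34665061e-04, -2.76448323e-04,
       -8.75049192e-06, -4.52772500e-05]), 'tau': array([ 7.98518213e-04, -3.40178132e+01, -3.02431798e+01,  7.19336816e-02,
        3.29014950e-02, -1.55703688e-04]), 'tool_pos': array([0.22037046, 0.50331696, 0.20434042]), 'orientation': array([-3.13944500e+00, -2.06839334e-04,  2.72882649e+00]), 'force': array([0.54796802, 0.0571124 , 0.05469774]), 'ft_torque': array([ 0.01590231,  0.02311193, -0.02320865]), 'finger_gap': 0.09407986559576384}
side {'K': array([[395.3279898 ,   0.        , 251.76971854],
       [  0.        , 395.3279898 , 193.00670323],
       [  0.        ,   0.        ,   1.        ]]), 'view': array([[ 7.06653266e-01, -7.07560003e-01, -5.45218894e-05,
        -3.82983036e-01],
       [ 4.54375053e-01,  4.53733702e-01,  7.66595747e-01,
        -3.37010200e-01],
       [-5.42387751e-01, -5.41742162e-01,  6.42130017e-01,

[... 348 characters left out ...]
      4.47453662e-02],
       [ 9.85064586e-01,  3.02483356e-03,  1.72158684e-01,
        -5.87170440e-01],
       [-1.72154689e-01, -1.53681326e-03,  9.85068729e-01,
        -1.05407149e+00],
       [ 0.00000000e+00,  0.00000000e+00,  0.00000000e+00,
         1.00000000e+00]])}
wrist {'K': array([[343.20438966,   0.        , 252.78594266],
       [  0.        , 343.20438966, 188.46049114],
       [  0.        ,   0.        ,   1.        ]]), 'view': array([[ 0.4013405 ,  0.91592482, -0.00274233, -0.5483365 ],
       [-0.88301617,  0.3861217 , -0.26681918,  0.02738433],
       [-0.24332743,  0.10950686,  0.96374271, -0.39108723],
       [ 0.        ,  0.        ,  0.        ,  1.        ]])}
```

View pics/side0.png

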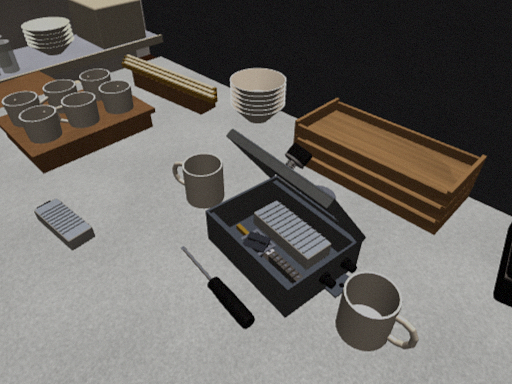

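View pics/top0.png

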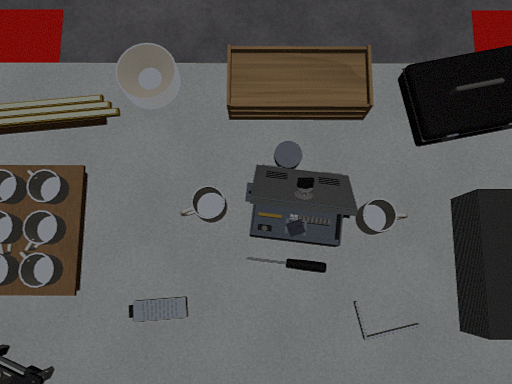

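View pics/wrist0.png

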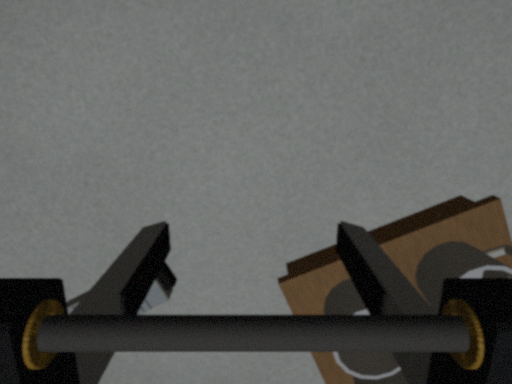

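The side and top pictures show the open box near (297,205) in top. The lid leans back, with the stud near (305,183) and the receiver near (296,228). The wrist camera isn't aimed at the box. I'll enlarge both views.

```bash
python3 - <<'E'
import cv2,numpy as np
def g(a): return (255*(a/255.)**0.55).astype(np.uint8)
t=cv2.imread("pics/top0.png")[135:280,185:405]; cv2.imwrite("pics/topz.png",g(cv2.resize(t,None,fx=3.6,fy=3.6,interpolation=cv2.INTER_CUBIC)))
t=cv2.imread("pics/side0.png")[120:350,160:420]; cv2.imwrite("pics/sidez.png",g(cv2.resize(t,None,fx=2.6,fy=2.6,interpolation=cv2.INTER_CUBIC)))
E
```

```text
(no output)
```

View pics/topz.png

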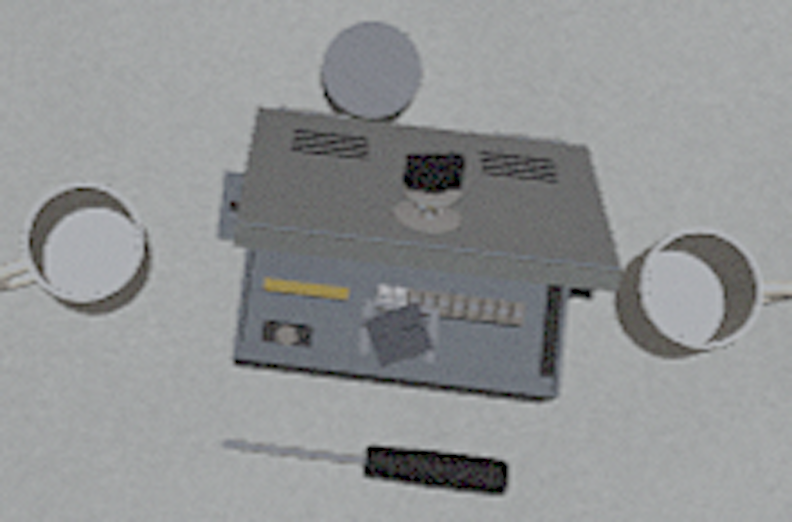

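View pics/sidez.png

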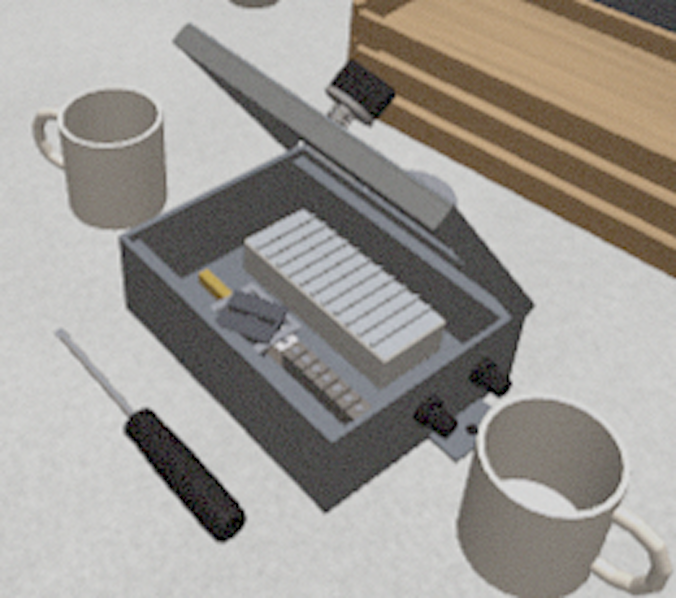

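```bash
cat > h.py <<'E'
import numpy as np,cv2
from scipy.optimize import least_squares
from workcell import ctrl
def proj(c,P):
    P=np.atleast_2d(P); q=P@c["view"][:3,:3].T+c["view"][:3,3]
    q=q*[1,-1,-1]; u=q@np.array(c["K"]).T
    return u[:,:2]/u[:,2:]
def ray(c,uv,z):
    R=c["view"][:3,:3];t=c["view"][:3,3];K=c["K"]
    o=-R.T@t; d=np.linalg.inv(K)@[uv[0],uv[1],1]; d=R.T@(d*[1,-1,-1])
    return o+d*(z-o[2])/d[2]
def w(p,L):  # box-frame to world
    x,y,a=p[:3];c,s=np.cos(a),np.sin(a)
    return np.array([x+c*L[0]-s*L[1],y+s*L[0]+c*L[1],L[2]])
def lid(p,d,lat,n,th=None):
    th=p[3] if th is None else th
    return w(p,[.085-d*np.cos(th)+n*np.sin(th),lat,.072+d*np.sin(th)+n*np.cos(th)])
S=lambda u,v:(u/2.6+160,v/2.6+120)
T=lambda u,v:(u/3.6+185,v/3.6+135)
E
cat > fit.py <<'E'
from h import *
cs,ct=ctrl.get_calibration("side"),ctrl.get_calibration("top")
B=lambda *L:(lambda p:w(p,L))
Ld=lambda *a:(lambda p:lid(p,*a))
obs=[(cs,S(122,238),B(-.085,.11,.072)),(cs,S(332,440),B(-.085,-.11,.072)),(cs,S(325,512),B(-.085,-.11,0)),(cs,S(127,307),B(-.085,.11,0)),
(ct,T(236,360),B(-.085,.11,.072)),(ct,T(557,397),B(-.085,-.11,.072)),
(ct,T(235,241),Ld(.176,.114,.004)),(ct,T(620,272),Ld(.176,-.114,.004)),
(cs,S(190,25),Ld(.176,.114,.004)),(cs,S(453,207),Ld(.176,-.114,.004)),
(ct,T(260,107),Ld(0,.114,.004)),(ct,T(588,146),Ld(0,-.114,.004))]
f=lambda p:np.concatenate([proj(c,g(p))[0]-uv for c,uv,g in obs])
r=least_squares(f,[.55,-.05,0,1.0],loss="soft_l1")
print(r.x); print(f(r.x).reshape(-1,2).round(1))
p=r.x; np.save("p.npy",p)
for lat in(0,):
  print("hinge",w(p,[.085,0,.072]),"lidfront",lid(p,.15,0,.004))
for n in(.004,.019,.023,.034,.045): print(n,proj(ct,lid(p,.14,0,n))[0],proj(cs,lid(p,.14,0,n))[0])
print("recv",w(p,[-.055,0,.04]))
for c,uv,z,n in((ct,T(372,70),.04,'tin'),(ct,T(88,240),.085,'mugside'),(ct,T(688,293),.085,'mugnear'),(ct,T(300,455),.01,'sd'),(cs,S(545,450),.085,'mugnear'),(cs,S(110,112),.085,'mugside'),(ct,T(225,443),.01,'sdtip'),(ct,T(507,475),.015,'sdend')): print(n,ray(c,uv,z))
E
python3 fit.py
```

```text
[ 0.55826866 -0.05684032 -0.12041498  0.91922006]
[[-1.2 -0.7]
 [ 0.1  1.4]
 [ 0.1  1.4]
 [-0.3  0.4]
 [-1.2 -1.3]
 [ 0.7 -0.2]
 [ 0.  -5.3]
 [ 0.6 -0.8]
 [-1.4 -0.2]
 [-0.3  0.8]
 [-0.7 -0.9]
 [ 0.3 -0.7]]
hinge [ 0.64265317 -0.06705087  0.072     ] lidfront [ 0.55550327 -0.0565057   0.19369509]
0.004 [303.57001966 195.3636628 ] [286.68382178 170.79177409]
0.019 [304.58706814 189.26681047] [292.72761664 163.25805035]
0.023 [304.86076185 187.62611179] [294.33994355 161.24824927]
0.034 [305.61888363 183.08143506] [298.77525087 155.71954075]
0.045 [306.38512081 178.48810937] [303.21262489 150.18825606]
recv [ 0.50366692 -0.05023348  0.04      ]
tin [ 0.69275713 -0.03549871  0.04      ]
mugside [0.56283087 0.15877181 0.085     ]
mugnear [ 0.52841005 -0.24078498  0.085     ]
sd [0.422825   0.01526087 0.01      ]
mugnear [ 0.53186196 -0.24644817  0.085     ]
mugside [0.56616785 0.16618119 0.085     ]
sdtip [0.43097143 0.06779619 0.01      ]
sdend [ 0.40942444 -0.12846057  0.015     ]
```

```bash
sed -i 's/T(235,241)/T(239,222)/' fit.py; python3 fit.py | head -14; cat >> h.py <<'E'
from scipy.spatial.transform import Rotation as Ro
def tool():
    s=ctrl.sense(); return s["tool_pos"],Ro.from_euler("xyz",s["orientation"]).as_matrix(),s
E
python3 - <<'E'
from h import *
t,R,s=tool(); c=ctrl.get_calibration("wrist")
V=c["view"]; o=-V[:3,:3].T@V[:3,3]
print("cam in tool",R.T@(o-t)); print("optical axis in tool",R.T@(-V[2,:3]),"cam right",R.T@V[0,:3])
E
```

```text
[ 0.5583688  -0.05714121 -0.12309874  0.92145993]
[[-1.  -0.8]
 [ 0.   1.5]
 [ 0.1  1.4]
 [-0.1  0.3]
 [-1.2 -1.5]
 [ 0.7 -0.2]
 [-0.9 -0.4]
 [ 0.7 -0.9]
 [-0.9 -0.4]
 [-0.1  0.7]
 [-0.5 -1.1]
 [ 0.5 -0.6]]
hinge [ 0.6427256 -0.0675782  0.072    ] lidfront [ 0.55587505 -0.05683267  0.19389142]
cam in tool [ 0.07784763 -0.000465   -0.17825836]
optical axis in tool [-2.67024520e-01 -7.90924471e-04  9.63689411e-01] cam right [-1.80403165e-04  9.99999687e-01  7.70738110e-04]
```

Call:
jog_arm(
  plan=[
    [0,0,-0.005,8.15,0.0],
    [0,0,-0.005,8.15,0.0],
    [0,0,-0.005,8.15,0.0],
    [0,0,-0.005,8.15,0.0],
    [0,0,-0.005,8.15,0.0],
    [0,0,-0.005,8.15,0.0],
    [0,0,-0.005,8.15,0.0],
    [0,0,-0.005,8.15,0.0],
    [0,0,-0.005,8.15,0.0],
  ],
)

```text
time_s: 1.05
tool_pos: [0.2205, 0.5036, 0.2502]
orientation: [-3.141, 0.001, 1.443]
force: [0.3, -1.2, 1.8]
finger_gap: 0.0254
```

Call:
jog_arm(
  plan=[
    [-0.0396,0.025,0,0,0],
    [-0.0396,0.025,0,0,0],
    [-0.0396,0.025,0,0,0],
    [-0.0396,0.025,0,0,0],
    [-0.0396,0.025,0,0,0],
    [-0.0396,0.025,0,0,0],
    [-0.0396,0.025,0,0,0],
    [-0.0396,0.025,0,0,0],
    [-0.0396,0.025,0,0,0],
    [-0.0396,0.025,0,0,0],
    [-0.0396,0.025,0,0,0],
    [-0.0396,0.025,0,0,0],
    [-0.0396,0.025,0,0,0],
    [-0.0396,0.025,0,0,0],
    [0,0,0,0,0],
    [0,0,0,0,0],
  ],
)

```text
time_s: 2.65
tool_pos: [0.5002, -0.0897, 0.2495]
orientation: [-3.139, -0.001, 1.447]
force: [0.2, 0.0, -0.4]
finger_gap: 0.0006
```

```bash
python3 - <<'E'
from h import *
t,R,s=tool(); c=ctrl.get_calibration("wrist"); print(s["time_s"],t,s["orientation"])
im=ctrl.capture("wrist")[:,:,::-1]; cv2.imwrite("pics/w1.png",im); np.save("cw1.npy",c["view"])
p=np.load("p.npy"); print(proj(c,w(p,[-.055,0,.04])))
E
```

```text
2.65 [ 0.50019823 -0.08967473  0.24951962] [-3.13930257e+00 -1.00036676e-03  1.44658253e+00]
[[252.39275416 128.42022188]]
```

View pics/w1.png

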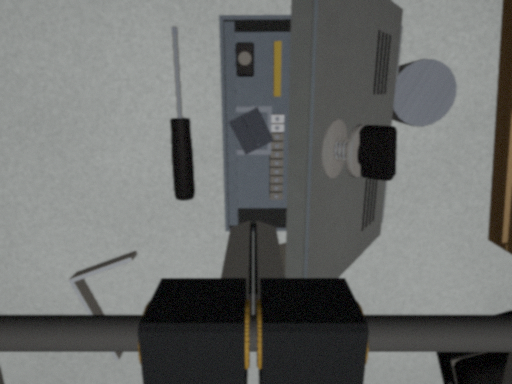

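The wrist view shows the receiver plate at (251,130), clearly turned, the lid edge-on, and the stud at (370,150). Next I rectify the receiver into box axes.

```bash
python3 - <<'E'
from h import *
p=np.load("p.npy"); cw=ctrl.get_calibration("wrist"); cw["view"]=np.load("cw1.npy"); ct=ctrl.get_calibration("top"); cs=ctrl.get_calibration("side")
out=[]
for c,f in((cw,"w1"),(ct,"top0"),(cs,"side0")):
    im=cv2.imread(f"pics/{f}.png")
    q=[(-.085,.03),(-.025,.03),(-.025,-.03),(-.085,-.03)]  # left col = +y ; up=+x
    src=np.float32([proj(c,w(p,[a,b,.045]))[0] for a,b in q])
    # out coords: u=(.03-y)*s, v=(-.025-x)*s
    s=6000; dst=np.float32([((.03-b)*s,(-.025-a)*s) for a,b in q])
    o=cv2.warpPerspective(im,cv2.getPerspectiveTransform(src,dst),(360,360),flags=cv2.INTER_CUBIC)
    o=(255*(o/255.)**0.5).astype(np.uint8); out.append(o[:,:260] if 0 else cv2.resize(o,(260,260)))
cv2.imwrite("pics/rec.png",np.hstack(out))
im=cv2.imread("pics/w1.png")[90:170,210:300]; im=(255*(im/255.)**0.5).astype(np.uint8)
cv2.imwrite("pics/rw.png",cv2.resize(im,None,fx=7,fy=7,interpolation=cv2.INTER_CUBIC))
E
```

```text
(no output)
```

View pics/rec.png

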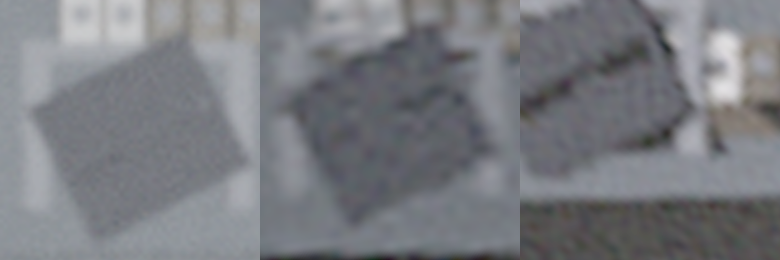

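View pics/rw.png

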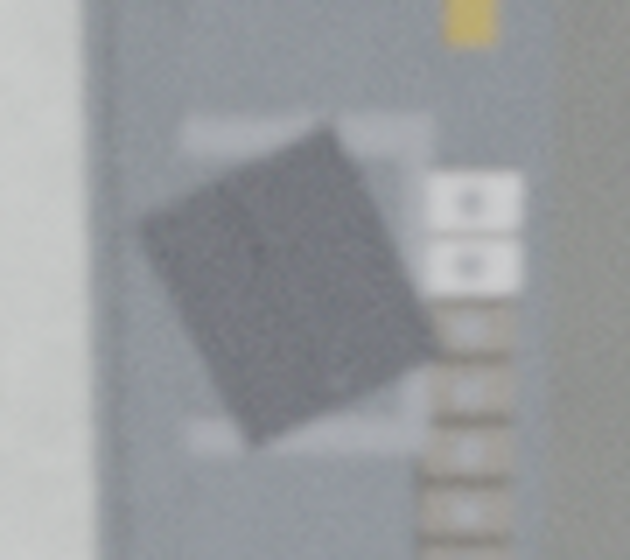

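```bash
python3 - <<'E'
from h import *
p=np.load("p.npy"); cw=ctrl.get_calibration("wrist"); cw["view"]=np.load("cw1.npy"); ct=ctrl.get_calibration("top")
cs=ctrl.get_calibration("side")
W=[(210+u/7-.43,90+v/7-.43) for u,v in((145,220),(327,125),(435,355),(255,442))]
# top-zoom corners approx
T4=[T(u,v) for u,v in((363,322),(412,305),(434,350),(380,366))]
for z in(.03,.04,.05,.06):
  for nm,c,Q in(("w",cw,W),("t",ct,T4)):
    P=np.array([ray(c,q,z) for q in Q]); ctr=P.mean(0)
    R=np.array([[np.cos(p[2]),-np.sin(p[2])],[np.sin(p[2]),np.cos(p[2])]])
    L=(P[:,:2]-p[:2])@R
    e=[np.linalg.norm(L[i]-L[(i+1)%4]) for i in range(4)]
    ang=[np.degrees(np.arctan2(*(L[(i+1)%4]-L[i])[::-1]))%90 for i in range(4)]
    print(z,nm,L.mean(0).round(4),np.round(e,4),np.round(ang,1))
E
```

```text
0.03 w [-0.0565 -0.0034] [0.0332 0.0412 0.0332 0.0406] [26.9 25.8 25.9 25.9]
0.03 t [-0.0539 -0.0015] [0.0364 0.0347 0.0393 0.0327] [26.4 32.4 23.7 27.7]
0.04 w [-0.0565 -0.0024] [0.0324 0.0401 0.0324 0.0396] [26.9 25.8 25.9 25.9]
0.04 t [-0.0549 -0.0008] [0.036  0.0344 0.0389 0.0324] [26.4 32.4 23.7 27.7]
0.05 w [-0.0564 -0.0014] [0.0316 0.0391 0.0315 0.0385] [26.9 25.8 25.9 25.9]
0.05 t [-0.056 -0.   ] [0.0357 0.0341 0.0386 0.0321] [26.4 32.4 23.7 27.7]
0.06 w [-0.0563 -0.0003] [0.0307 0.0381 0.0307 0.0375] [26.9 25.8 25.9 25.9]
0.06 t [-0.0571  0.0007] [0.0354 0.0338 0.0382 0.0318] [26.4 32.4 23.7 27.7]
```

Receiver plate centre is at box (-0.056, -0.001). The slot is turned 26° anticlockwise (about -0.454 rad), and the groove in the side view confirms the direction. Now I work out the lid arc.

```bash
python3 - <<'E'
from h import *
p=np.load("p.npy"); t,R,s=tool(); print(t,p,p[3])
def tcp(th): 
    P=lid(p,.15,-.058,.004,th); P[:2]+=.0125*np.array([np.cos(p[2]),np.sin(p[2])]); return P
P0=tcp(p[3]); print("start",P0, "shift in tool",R.T@(P0-t))
ths=np.linspace(p[3],0,16); prev=P0
for th in ths[1:]:
    P=tcp(th); print(round(th,3),P.round(3),(R.T@(P-prev)).round(4)); prev=P
E
```

```text
[ 0.50009835 -0.08869521  0.25006656] [ 0.5583688  -0.05714121 -0.12309874  0.92145993] 0.9214599267673392
start [ 0.56115876 -0.11592863  0.19389142] shift in tool [-0.01962682  0.06399811  0.0560777 ]
0.86 [ 0.554 -0.115  0.188] [ 0.     -0.0073  0.0056]
0.799 [ 0.547 -0.114  0.182] [-0.    -0.007  0.006]
0.737 [ 0.54  -0.113  0.176] [-0.     -0.0066  0.0065]
0.676 [ 0.534 -0.113  0.169] [-0.     -0.0062  0.0069]
0.614 [ 0.529 -0.112  0.162] [-0.     -0.0057  0.0072]
0.553 [ 0.523 -0.111  0.154] [-0.     -0.0053  0.0076]
0.491 [ 0.519 -0.111  0.146] [-0.     -0.0048  0.0079]
0.43 [ 0.514 -0.11   0.138] [-0.     -0.0043  0.0081]
0.369 [ 0.511 -0.11   0.13 ] [-0.     -0.0038  0.0084]
0.307 [ 0.507 -0.109  0.121] [-0.     -0.0033  0.0086]
0.246 [ 0.505 -0.109  0.112] [-0.     -0.0027  0.0088]
0.184 [ 0.502 -0.109  0.103] [-0.     -0.0022  0.009 ]
0.123 [ 0.501 -0.108  0.094] [-0.     -0.0016  0.0091]
0.061 [ 0.5   -0.108  0.085] [-0.     -0.0011  0.0092]
0.0 [ 0.499 -0.108  0.076] [-0.     -0.0005  0.0092]
```

Call:
jog_arm(
  plan=[
    [-0.01,0.034,0,0,0],
    [-0.01,0.034,0,0,0],
    [0,0,0.014,0,0],
    [0,0,0.014,0,0],
    [0,0,0.014,0,0],
    [0,0,0.006,0,0],
    [0,0,0,0,0],
  ],
)

```text
time_s: 3.4
tool_pos: [0.5641, -0.1164, 0.2012]
orientation: [-3.139, -0.001, 1.449]
force: [0.4, 0.1, 0.0]
finger_gap: 0.0006
```

Call:
jog_arm(
  plan=[
    [0,-0.006,0.006,0,0],
    [0,-0.007,0.006,0,0],
    [0,-0.007,0.006,0,0],
    [0,-0.007,0.0065,0,0],
    [0,0,0,0,0],
  ],
)

```text
time_s: 3.9
tool_pos: [0.5372, -0.1138, 0.177]
orientation: [-3.14, -0.0, 1.448]
force: [-0.3, 0.1, -0.3]
finger_gap: 0.0004
```

```bash
python3 - <<'E'
from h import *
im=ctrl.capture("side")[:,:,::-1]; t=im[60:300,160:420]; cv2.imwrite("pics/s2.png",(255*(cv2.resize(t,None,fx=2.4,fy=2.4)/255.)**.55).astype(np.uint8))
E
```

```text
(no output)
```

View pics/s2.png

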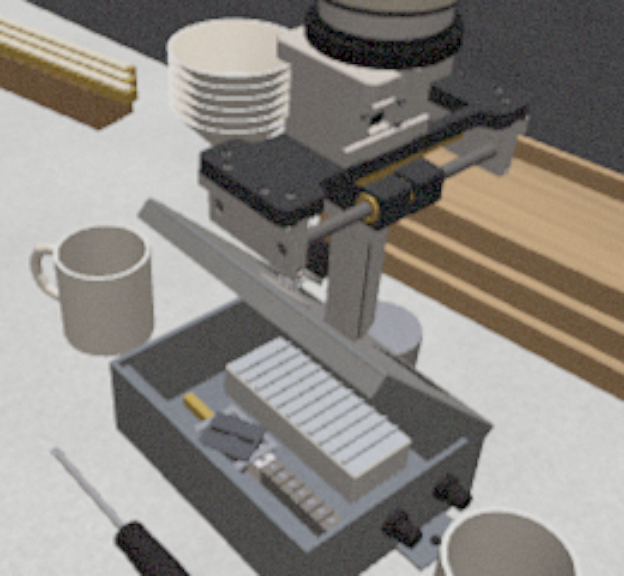

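The picture shows the finger behind the lid near its front edge at (345,330), and the lid has begun to come down. I'll continue along the arc.

Call:
jog_arm(
  plan=[
    [0,-0.0062,0.007,0,0],
    [0,-0.0057,0.0072,0,0],
    [0,-0.0053,0.0076,0,0],
    [0,-0.0048,0.0079,0,0],
    [0,-0.0043,0.0081,0,0],
    [0,-0.0038,0.0084,0,0],
    [0,-0.0033,0.0086,0,0],
  ],
)

```text
time_s: 4.65
tool_pos: [0.505, -0.1097, 0.1222]
orientation: [-3.141, -0.0, 1.449]
force: [0.1, -0.4, 1.8]
finger_gap: 0.0005
```

Call:
jog_arm(
  plan=[
    [0,-0.0027,0.0088,0,0],
    [0,-0.0022,0.009,0,0],
    [0,-0.0016,0.009,0,0],
    [0,-0.001,0.006,0,0],
  ],
)

```text
time_s: 5.05
tool_pos: [0.4978, -0.1089, 0.0891]
orientation: [-3.141, -0.0, 1.449]
force: [-0.0, 0.2, 1.9]
finger_gap: 0.0006
```

Call:
jog_arm(
  plan=[
    [0,0,0.004,0,0],
    [0,0,0.004,0,0],
    [0,0,0.003,0,0],
    [0,0,0.002,0,0],
    [0,0,0,0,0],
  ],
)

```text
time_s: 5.55
tool_pos: [0.4983, -0.1089, 0.0771]
orientation: [3.141, -0.0, 1.449]
force: [0.7, 0.1, 0.1]
finger_gap: 0.0001
```

Call:
jog_arm(
  plan=[
    [0,0,0.001,0,0],
    [0,0,0,0,0],
  ],
)

```text
time_s: 5.75
tool_pos: [0.4984, -0.109, 0.0765]
orientation: [3.141, -0.0, 1.449]
force: [0.2, -0.2, -0.2]
finger_gap: 0.0006
```

Call:
jog_arm(
  plan=[
    [0,0,0.001,0,0],
    [0,0,0,0,0],
  ],
)

```text
time_s: 5.95
tool_pos: [0.4984, -0.109, 0.0763]
orientation: [3.141, 0.0, 1.449]
force: [-1.8, 0.5, 4.0]
finger_gap: 0.0002
```

Call:
jog_arm(
  plan=[
    [0,0,0.001,0,0],
    [0,0,0,0,0],
  ],
)

```text
time_s: 6.15
tool_pos: [0.4984, -0.1091, 0.0762]
orientation: [3.14, 0.0, 1.449]
force: [-2.9, -0.6, 8.4]
finger_gap: 0.0004
```

Call:
jog_arm(
  plan=[
    [0,0,-0.02,0,0],
    [0,0,-0.04,0,0.04],
    [0,0,-0.04,0,0.06],
    [0,0,-0.03,0,0.06],
    [0,0,0,0,0.06],
    [0,0,0,0,0.06],
  ],
)

```text
time_s: 6.75
tool_pos: [0.4984, -0.1091, 0.2044]
orientation: [3.14, 0.0, 1.449]
force: [0.1, 0.6, -0.9]
finger_gap: 0.037
```

```bash
python3 - <<'E'
from h import *
p=np.load("p.npy")
t,R,s=tool(); c=ctrl.get_calibration("wrist"); print(s["time_s"],t,s["orientation"],s["force"])
im=ctrl.capture("wrist")[:,:,::-1]; cv2.imwrite("pics/w3.png",im); np.save("cw3.npy",c["view"])
top=ctrl.capture("top")[:,:,::-1];cv2.imwrite("pics/t3.png",top)
ct=ctrl.get_calibration("top");cs=ctrl.get_calibration("side")
side=ctrl.capture("side")[:,:,::-1];cv2.imwrite("pics/s3.png",side)
out=[]
g=lambda a:(255*(a/255.)**.5).astype(np.uint8)
for cc,i in((c,im),(ct,top),(cs,side)):
    u=proj(cc,lid(p,.14,0,.034,0))[0]; print(u); k=30
    x,y=int(u[0]),int(u[1]); o=i[max(y-k,0):y+k,x-k:x+k]; out.append(cv2.resize(g(o),(260,260),interpolation=cv2.INTER_CUBIC))
cv2.imwrite("pics/stud3.png",np.hstack(out))
E
```

```text
6.75 [ 0.4983912  -0.10906463  0.2043818 ] [3.14041757e+00 1.41030992e-04 1.44857954e+00] [ 0.11249991  0.55012456 -0.90717476]
[250.8134157  117.23700892]
[297.44997478 225.4992483 ]
[257.13462983 223.78253472]
```

View pics/w3.png

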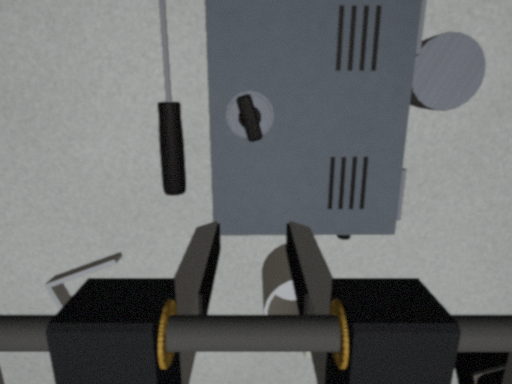

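View pics/stud3.png

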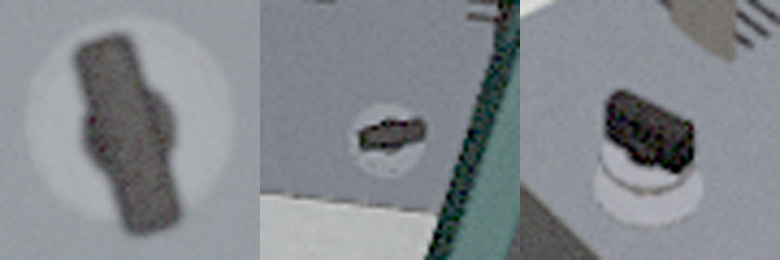

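View pics/s3.png

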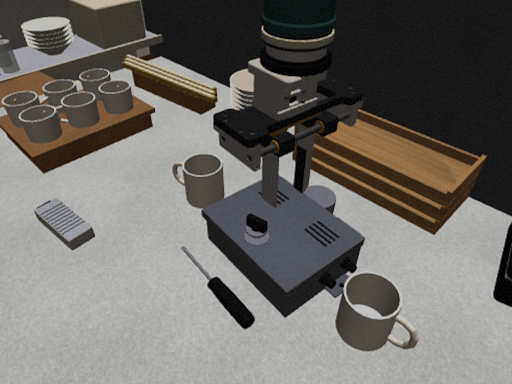

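The lid is shut; the wing is at (250,117) in the wrist view, tilted a little. Next I measure its pose.

```bash
cat > wing.py <<'E'
from h import *
def wing(c,im,z,p,k=32,thr=None):
    u=proj(c,lid(p,.14,0,.034,0))[0].astype(int); y0,x0=u[1]-k,u[0]-k
    g=cv2.cvtColor(np.ascontiguousarray(im[y0:u[1]+k,x0:u[0]+k]),cv2.COLOR_BGR2GRAY)
    g=cv2.GaussianBlur(g,(3,3),0)
    if thr is None: thr=(int(g.min())+np.median(g))/2*.95
    m=(g<thr).astype(np.uint8); n,l,st,ce=cv2.connectedComponentsWithStats(m)
    i=1+np.argmin(np.linalg.norm(ce[1:]-k,axis=1)-.01*st[1:,4]); ys,xs=np.where(l==i)
    P=np.array([ray(c,(x+x0,y+y0),z)[:2] for x,y in zip(xs,ys)])
    R=np.array([[np.cos(p[2]),-np.sin(p[2])],[np.sin(p[2]),np.cos(p[2])]])
    L=(P-p[:2])@R
    r=cv2.minAreaRect((L*1e3).astype(np.float32)); ev,V=np.linalg.eigh(np.cov((L-L.mean(0)).T)); a=V[:,1]
    a=a if a[1]>0 else -a
    return thr,len(P),P.mean(0).round(4),L.mean(0).round(4),"turn",round(float(np.arctan2(a[0],a[1])),3),r
E
python3 - <<'E'
from wing import *
p=np.load("p.npy"); c=ctrl.get_calibration("wrist"); c["view"]=np.load("cw3.npy")
print(wing(c,cv2.imread("pics/w3.png"),.113,p))
ct=ctrl.get_calibration("top")
print(wing(ct,cv2.imread("pics/t3.png"),.112,p,k=15))
# collar ring centre (underside region) & lid edges in wrist
t,R,s=tool(); print(t,s["orientation"])
# lid near edge points: front edge of lid in wrist image at z=.076
for uv in((206,10),(213,233),(395,233)): 
    P=ray(c,uv,.076); d=P[:2]-p[:2]; cc,ss=np.cos(p[2]),np.sin(p[2]); print(uv,P,[cc*d[0]+ss*d[1],-ss*d[0]+cc*d[1]])
E
```

```text
(np.float64(51.775), 697, array([ 0.5027, -0.0501]), array([-0.0561,  0.0002]), 'turn', -0.288, ((-55.94122314453125, -0.13139915466308594), (15.243083953857422, 34.68634033203125), 7.737936019897461))
(np.float64(38.475), 82, array([ 0.5026, -0.0487]), array([-0.0564,  0.0015]), 'turn', -0.294, ((-56.96318054199219, 1.3484678268432617), (13.974742889404297, 32.70875930786133), 7.233464241027832))
[ 0.49711187 -0.10865953  0.20193863] [-3.13753629e+00 -8.78071317e-04  1.44856375e+00]
(206, 10) [0.47788285 0.03666389 0.076     ] [np.float64(-0.09139504764462365), np.float64(0.08321254897301002)]
(213, 233) [ 0.45375055 -0.15640228  0.076     ] [np.float64(-0.09163852003163714), np.float64(-0.11135583111430919)]
(395, 233) [ 0.6275835  -0.17779829  0.076     ] [np.float64(0.08350619780166799), np.float64(-0.11124532030778443)]
```

Call:
jog_arm(
  plan=[
    [0.03,-0.001,0,0,0.045],
    [0.0297,-0.0011,0,0,0.045],
    [0,0,0,-8.25,0.045],
    [0,0,0,-8.25,0.045],
    [0,0,0.025,0,0.045],
    [0,0,0.025,0,0.045],
    [0,0,0.015,0,0.045],
    [0,0,0,0,0.045],
  ],
)

```text
time_s: 7.7
tool_pos: [0.5004, -0.0488, 0.1346]
orientation: [-3.133, -0.003, 1.737]
force: [-0.0, 0.6, -0.1]
finger_gap: 0.0449
```

```bash
python3 - <<'E'
from h import *
t,R,s=tool(); c=ctrl.get_calibration("wrist"); print(s["time_s"],t,s["orientation"],s["finger_gap"])
im=ctrl.capture("wrist")[:,:,::-1]; cv2.imwrite("pics/w4.png",im)
print(proj(c,[[.503,-.0495,.117],t,t+R[:,1]*.02,t-R[:,1]*.02]))
for i in range(3): print(ctrl.sense()["tool_pos"])
E
```

```text
7.7 [ 0.5004339  -0.04880908  0.13458418] [-3.13298827 -0.00348165  1.73660713] 0.04493416878928432
[[257.63854963 226.53140332]
 [253.46385513 236.32307605]
 [289.12123989 236.33008487]
 [217.81383223 236.31606867]]
[ 0.50163893 -0.04910316  0.13666559]
[ 0.50163893 -0.04910316  0.13666559]
[ 0.50163893 -0.04910316  0.13666559]
```

View pics/w4.png

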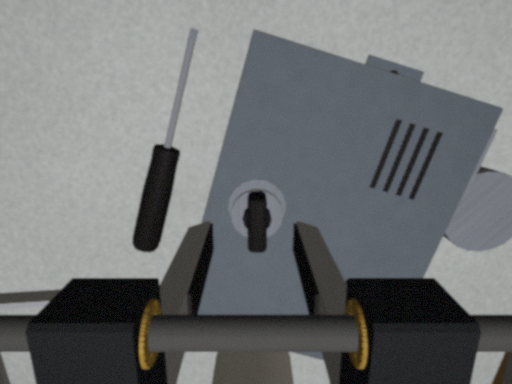

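```bash
python3 - <<'E'
from h import *
for i in range(2):
    t,R,s=tool(); c=ctrl.get_calibration("wrist"); V=c["view"]; o=-V[:3,:3].T@V[:3,3]
    print("cam in tool",(R.T@(o-t)).round(4), t, "tilt",R.T@(-V[2,:3])); ctrl.capture("wrist")
im=cv2.imread("pics/w4.png"); g=cv2.GaussianBlur(cv2.cvtColor(im,cv2.COLOR_BGR2GRAY),(3,3),0)
print("col",g[170:270:3,258]); print("row",list(g[200,225:295:2])); print(list(g[240,225:295:2]))
# dark extents
K=c["K"]; th=np.arctan2(.267,.9637)
Z=np.array([-np.sin(th),0,np.cos(th)]); X=np.array([0,1,0]); D=np.cross(Z,X); C=np.array([.078,-.0003,-.178])
def pj(P): q=P-C; return K[0,0]*q@X/(q@Z)+K[0,2],K[1,1]*q@D/(q@Z)+K[1,2]
for tz in(.1346,.136):
  for dx in(0,.003):
    print(tz,dx,[np.round(pj(np.array([dx+a,b,tz-z])),1).tolist() for a,b,z in((.018,0,.095),(.018,0,.117),(-.018,0,.117),(0,.006,.117),(0,-.006,.117))])
E
```

```text
cam in tool [ 0.0775 -0.0002 -0.1783] [ 0.50163893 -0.04910316  0.13666559] tilt [-0.2679809  -0.00098624  0.96342372]
cam in tool [ 0.0775 -0.0002 -0.1783] [ 0.5026872  -0.0493355   0.13831352] tilt [-0.26795777 -0.00101925  0.96343012]
col [103 104 102 107 124 125 111  52   7  12  19  31  34  34  34  33  34  32
  33  29  32  29  31  29  29  27  28  47 100 104 105 104 105 104]
row [np.uint8(102), np.uint8(105), np.uint8(118), np.uint8(127), np.uint8(121), np.uint8(114), np.uint8(119), np.uint8(125), np.uint8(128), np.uint8(128), np.uint8(125), np.uint8(89), np.uint8(30), np.uint8(18), np.uint8(18), np.uint8(19), np.uint8(20), np.uint8(19), np.uint8(20), np.uint8(22), np.uint8(50), np.uint8(109), np.uint8(128), np.uint8(129), np.uint8(128), np.uint8(125), np.uint8(117), np.uint8(116), np.uint8(124), np.uint8(122), np.uint8(109), np.uint8(103), np.uint8(102), np.uint8(101), np.uint8(101)]
[np.uint8(101), np.uint8(102), np.uint8(103), np.uint8(103), np.uint8(102), np.uint8(101), np.uint8(103), np.uint8(102), np.uint8(102), np.uint8(102), np.uint8(100), np.uint8(74), np.uint8(32), np.uint8(26), np.uint8(25), np.uint8(28), np.uint8(29), np.uint8(28), np.uint8(28), np.uint8(26), np.uint8(40), np.uint8(83), np.uint8(101), np.uint8(103), np.uint8(105), np.uint8(104), np.uint8(102), np.uint8(103), np.uint8(103), np.uint8(102), np.uint8(102), np.uint8(103), np.uint8(103), np.uint8(94), np.uint8(58)]
0.1346 0 [[253.2, 188.0], [253.3, 197.9], [253.3, 253.0], [263.1, 226.1], [243.4, 226.1]]
0.1346 0.003 [[253.2, 183.6], [253.3, 193.0], [253.3, 248.6], [263.2, 221.5], [243.4, 221.5]]
0.136 0 [[253.2, 187.5], [253.3, 197.2], [253.3, 252.0], [263.0, 225.2], [243.5, 225.2]]
0.136 0.003 [[253.2, 183.1], [253.3, 192.4], [253.3, 247.7], [263.1, 220.6], [243.5, 220.6]]
```

Call:
jog_arm(
  plan=[
    [0,0.002,0.01,0,0.045],
    [0,0,0.012,0,0.045],
    [0,0,0.01,0,0.045],
    [0,0,0.008,0,0.045],
    [0,0,0.002,0,0.045],
    [0,0,0,0,0.045],
  ],
)

```text
time_s: 8.45
tool_pos: [0.5049, -0.049, 0.0967]
orientation: [-3.141, -0.001, 1.737]
force: [0.8, 0.4, 0.0]
finger_gap: 0.0451
```

Call:
jog_arm(
  plan=[
    [0,0,0,0,0.02],
    [0,0,0,0,0.012],
    [0,0,0,0,0.006],
    [0,0,0,0,0.006],
    [0,0,0,0,0.006],
  ],
  newtons=25,
)

```text
time_s: 8.95
tool_pos: [0.5032, -0.0496, 0.0975]
orientation: [-3.136, 0.0, 1.737]
force: [-6.9, -0.9, 4.4]
finger_gap: 0.0118
```

Call:
jog_arm(
  plan=[
    [0,-0.001,0,0,0.006],
    [0,0,0,-4.7,0.006],
    [0,0,0,-4.7,0.006],
    [0,0,0,0,0.006],
  ],
)

```text
time_s: 9.35
tool_pos: [0.503, -0.0496, 0.0977]
orientation: [-3.139, -0.0, 1.901]
force: [-4.9, -1.1, 4.7]
finger_gap: 0.0114
```

```bash
python3 - <<'E'
from h import *
s=ctrl.sense(); print(s["time_s"],s["tool_pos"],s["orientation"],s["force"],s["ft_torque"])
E
```

```text
9.35 [ 0.50303969 -0.04955456  0.09771774] [-3.13887015e+00 -3.79418153e-04  1.90106587e+00] [-4.92556719 -1.10855187  4.67354157] [-0.1965697   1.12934067 -0.01358935]
```

Call:
jog_arm(
  plan=[
    [0.0003,-0.001,0.001,0,0.006],
    [0,0,0.001,0,0.006],
    [0,0,0,0,0.006],
  ],
  newtons=30,
)

```text
time_s: 9.65
tool_pos: [0.503, -0.0496, 0.0959]
orientation: [-3.141, 0.0, 1.9]
force: [-3.7, -0.2, 4.6]
finger_gap: 0.0113
```

Call:
jog_arm(
  plan=[
    [0,0,0.001,0,0.006],
    [0,0,0,0,0.006],
  ],
)

```text
time_s: 9.85
tool_pos: [0.503, -0.0496, 0.095]
orientation: [-3.141, 0.0, 1.9]
force: [-5.0, -1.0, 5.9]
finger_gap: 0.0118
```

Call:
jog_arm(
  plan=[
    [0,0,0.001,0,0.006],
    [0,0,0,0,0.006],
  ],
)

```text
time_s: 10.05
tool_pos: [0.503, -0.0496, 0.0941]
orientation: [-3.141, 0.0, 1.9]
force: [-4.5, -0.2, 6.9]
finger_gap: 0.0117
```

Call:
jog_arm(
  plan=[
    [0,-0.0005,0.001,0,0.006],
    [0,0,0.001,0,0.006],
    [0,0,0,0,0.006],
  ],
)

```text
time_s: 10.35
tool_pos: [0.503, -0.0496, 0.0925]
orientation: [3.141, 0.001, 1.9]
force: [-3.1, -0.1, 6.8]
finger_gap: 0.0118
```

Call:
jog_arm(
  plan=[
    [0,0,0.001,0,0.006],
    [0,0,0.001,0,0.006],
    [0,0,0,0,0.006],
  ],
)

```text
time_s: 10.65
tool_pos: [0.503, -0.0496, 0.0907]
orientation: [3.141, 0.001, 1.9]
force: [-4.6, -0.0, 8.0]
finger_gap: 0.0122
```

Call:
jog_arm(
  plan=[
    [0,0,0.001,0,0.006],
    [0,0,0.001,0,0.006],
    [0,0,0,0,0.006],
  ],
)

```text
time_s: 10.95
tool_pos: [0.503, -0.0496, 0.0889]
orientation: [3.141, 0.001, 1.9]
force: [-3.8, -0.2, 8.8]
finger_gap: 0.012
```

Call:
jog_arm(
  plan=[
    [0,0,0.001,0,0.006],
    [0,0,0.001,0,0.006],
    [0,0,0,0,0.006],
  ],
)

```text
time_s: 11.25
tool_pos: [0.503, -0.0496, 0.0871]
orientation: [3.141, 0.001, 1.9]
force: [-6.5, 0.4, 9.8]
finger_gap: 0.0115
```

Call:
jog_arm(
  plan=[
    [0,0,0.0008,0,0.006],
    [0,0,0,0,0.006],
  ],
)

```text
time_s: 11.45
tool_pos: [0.503, -0.0496, 0.0864]
orientation: [3.141, 0.001, 1.9]
force: [-5.5, -0.9, 9.2]
finger_gap: 0.012
```

Call:
jog_arm(
  plan=[
    [0,0,0.001,0,0.006],
    [0,0,0,0,0.006],
  ],
)

```text
time_s: 11.65
tool_pos: [0.503, -0.0496, 0.0855]
orientation: [3.141, 0.001, 1.9]
force: [-5.2, -0.5, 10.7]
finger_gap: 0.0116
```

Call:
jog_arm(
  plan=[
    [0,0,0.001,0,0.006],
    [0,0,0,0,0.006],
  ],
)

```text
time_s: 11.85
tool_pos: [0.503, -0.0496, 0.0846]
orientation: [3.141, 0.001, 1.9]
force: [-5.0, -0.5, 10.8]
finger_gap: 0.0119
```

Call:
jog_arm(
  plan=[
    [0,0,0.0007,0,0.006],
    [0,0,0,0,0.006],
  ],
)

```text
time_s: 12.05
tool_pos: [0.5031, -0.0496, 0.0843]
orientation: [3.14, 0.001, 1.9]
force: [-6.4, -0.0, 12.3]
finger_gap: 0.0117
```

The force jump at z≈0.0845 m is the floor, at 13 mm, so the pin is through the slot. I back off about 1 mm and turn clockwise.

Call:
jog_arm(
  plan=[
    [0,0,-0.0012,0,0.006],
    [0,0,0,5,0.006],
    [0,0,0,5,0.006],
    [0,0,0,5,0.006],
    [0,0,0,5,0.006],
    [0,0,0,0,0.006],
  ],
)

```text
time_s: 12.65
tool_pos: [0.5031, -0.0496, 0.0852]
orientation: [3.14, 0.0, 1.549]
force: [-4.8, 0.3, 10.3]
finger_gap: 0.0116
```

```bash
cat > st.py <<'E'
from h import *
s=ctrl.sense(); print(s["time_s"],s["tool_pos"],s["orientation"],s["force"],"tq",s["ft_torque"],s["finger_gap"],s["joint_pos"][5])
E
python3 st.py
```

```text
12.65 [ 0.50309186 -0.0495964   0.0852492 ] [3.14010976e+00 3.80729193e-04 1.54947923e+00] [-4.80124208  0.30229902 10.27577299] tq [-0.0708096   1.25312393 -0.08202274] 0.011628956293556297 -0.1890665415231112
```

Call:
jog_arm(
  plan=[
    [0,0,0,5,0.006],
    [0,0,0,5,0.006],
    [0,0,0,5,0.006],
    [0,0,0,5,0.006],
    [0,0,0,5,0.006],
    [0,0,0,5,0.006],
    [0,0,0,0,0.006],
  ],
)

```text
time_s: 13.35
tool_pos: [0.5032, -0.0496, 0.0853]
orientation: [3.14, -0.001, 1.026]
force: [-5.7, 0.5, 10.5]
finger_gap: 0.0117
```

```bash
python3 st.py
```

```text
13.35 [ 0.50321905 -0.04964427  0.0852658 ] [ 3.13985065e+00 -5.36693166e-04  1.02588391e+00] [-5.70352099  0.52869381 10.49114451] tq [-0.03829553  1.18274333 -0.03927833] 0.011651269773978675 0.33446400469402043
```

Call:
jog_arm(
  plan=[
    [0,0,0,5,0.006],
    [0,0,0,5,0.006],
    [0,0,0,5,0.006],
    [0,0,0,5,0.006],
    [0,0,0,5,0.006],
    [0,0,0,5,0.006],
    [0,0,0,5,0.006],
    [0,0,0,0,0.006],
  ],
)

```text
time_s: 14.15
tool_pos: [0.5033, -0.0497, 0.0853]
orientation: [3.14, -0.002, 0.415]
force: [-5.2, -0.3, 10.1]
finger_gap: 0.0115
```

```bash
python3 st.py
```

```text
14.15 [ 0.50330735 -0.04972277  0.08526236] [ 3.14017824e+00 -1.53847941e-03  4.14986544e-01] [-5.21999978 -0.26596622 10.10323256] tq [-0.08136001  1.16821089 -0.05079472] 0.011543490260536993 0.9453964347124437
```

Call:
jog_arm(
  plan=[
    [0,0,0,2.4,0.006],
    [0,0,0,2.4,0.006],
    [0,0,0,0,0.006],
  ],
)

```text
time_s: 14.45
tool_pos: [0.5033, -0.0498, 0.0853]
orientation: [3.14, -0.002, 0.332]
force: [-5.4, -0.9, 9.8]
finger_gap: 0.012
```

```bash
python3 st.py
```

```text
14.45 [ 0.50333123 -0.0497738   0.08529772] [ 3.14021394e+00 -1.72253628e-03  3.31923962e-01] [-5.44937497 -0.91145119  9.82492144] tq [-0.08309159  1.25667554 -0.03913533] 0.012022175958356543 1.028407653079134
```

Call:
jog_arm(
  plan=[
    [0,0,0,2,0.006],
    [0,0,0,0,0.006],
  ],
)

```text
time_s: 14.65
tool_pos: [0.5033, -0.0498, 0.0853]
orientation: [3.14, -0.002, 0.297]
force: [-5.3, 0.2, 10.3]
finger_gap: 0.012
```

```bash
python3 st.py
```

```text
14.65 [ 0.50332277 -0.04978298  0.08528046] [ 3.14029505e+00 -1.71354224e-03  2.97156031e-01] [-5.27157316  0.19377725 10.33491483] tq [-0.04684129  1.23565078 -0.01385616] 0.011984628834208925 1.0631618741080449
```

Call:
jog_arm(
  plan=[
    [0,0,-0.001,0,0.006],
    [0,0,-0.001,0,0.006],
    [0,0,0,0,0.006],
  ],
)

```text
time_s: 14.95
tool_pos: [0.5033, -0.0498, 0.0872]
orientation: [3.14, -0.002, 0.298]
force: [-5.8, 0.1, 9.0]
finger_gap: 0.0115
```

Call:
jog_arm(
  plan=[
    [0,0,-0.001,0,0.006],
    [0,0,0,0,0.006],
  ],
)

```text
time_s: 15.15
tool_pos: [0.5033, -0.0498, 0.0881]
orientation: [3.14, -0.002, 0.298]
force: [-5.0, 0.2, 9.9]
finger_gap: 0.0116
```

Call:
jog_arm(
  plan=[
    [0,0,-0.001,0,0.006],
    [0,0,0,0,0.006],
  ],
)

```text
time_s: 15.35
tool_pos: [0.5033, -0.0498, 0.089]
orientation: [3.14, -0.002, 0.298]
force: [-3.8, -1.0, 10.0]
finger_gap: 0.012
```

```bash
python3 st.py
```

```text
15.35 [ 0.50330139 -0.04977229  0.08900085] [ 3.14033950e+00 -1.62883899e-03  2.97644724e-01] [-3.78102631 -0.96597269 10.03021256] tq [-0.15259112  1.11672134 -0.00894684] 0.01203258094851085 1.0626837854183921
```

Call:
jog_arm(
  plan=[
    [0,0,-0.001,0,0.006],
    [0,0,0,0,0.006],
  ],
)

```text
time_s: 15.55
tool_pos: [0.5033, -0.0498, 0.0897]
orientation: [3.14, -0.002, 0.298]
force: [-4.9, -0.9, 8.7]
finger_gap: 0.0117
```

Call:
jog_arm(
  plan=[
    [0,0,-0.0007,0,0.006],
    [0,0,0,0,0.006],
  ],
)

```text
time_s: 15.75
tool_pos: [0.5032, -0.0498, 0.0898]
orientation: [3.141, -0.001, 0.298]
force: [-2.7, -0.9, 6.8]
finger_gap: 0.0117
```

The stud came up to about 8 mm and is held there: locked. I let go and rise.

Call:
jog_arm(
  plan=[
    [0,0,0,0,0.02],
    [0,0,0,0,0.045],
    [0,0,0,0,0.045],
    [0,0,0,0,0.045],
    [0,0,-0.01,0,0.045],
    [0,0,-0.02,0,0.045],
    [0,0,-0.03,0,0.045],
    [0,0,-0.03,0,0.045],
    [0,0,-0.03,0,0.045],
    [-0.03,0,0,0,0.045],
    [-0.04,0,0,0,0.045],
    [0,0,0,0,0.045],
  ],
)

```text
time_s: 16.95
tool_pos: [0.4333, -0.0706, 0.2098]
orientation: [3.141, -0.0, 0.296]
force: [-0.3, -0.1, 0.3]
finger_gap: 0.0452
```

```bash
python3 st.py; python3 - <<'E'
from wing import *
p=np.load("p.npy"); g=lambda a:(255*(a/255.)**.55).astype(np.uint8)
c=ctrl.get_calibration("wrist"); im=ctrl.capture("wrist")[:,:,::-1]; cv2.imwrite("pics/w9.png",im)
sd=ctrl.capture("side")[:,:,::-1]; tp=ctrl.capture("top")[:,:,::-1]
a=cv2.resize(g(sd[120:350,160:420]),(390,345)); b=cv2.resize(g(tp[135:280,185:405]),(390,257)); b=np.vstack([b,np.zeros((88,390,3),np.uint8)])
cv2.imwrite("pics/f9.png",np.hstack([a,b]))
try: print(wing(c,im,.105,p))
except Exception as e: print(e)
E
```

```text
16.95 [ 0.43326867 -0.07063514  0.209804  ] [ 3.14068612e+00 -1.10908480e-04  2.96485508e-01] [-0.26352376 -0.12083697  0.31238035] tq [-0.02040453  0.14715284 -0.0325749 ] 0.04522849687846052 0.9838796246938184
(np.float64(45.125), 652, array([ 0.5025, -0.0503]), array([-0.0562, -0.0001]), 'turn', 1.149, ((-56.46342468261719, -0.5053653717041016), (34.05600357055664, 15.201375961303711), 24.024858474731445))
```

View pics/f9.png

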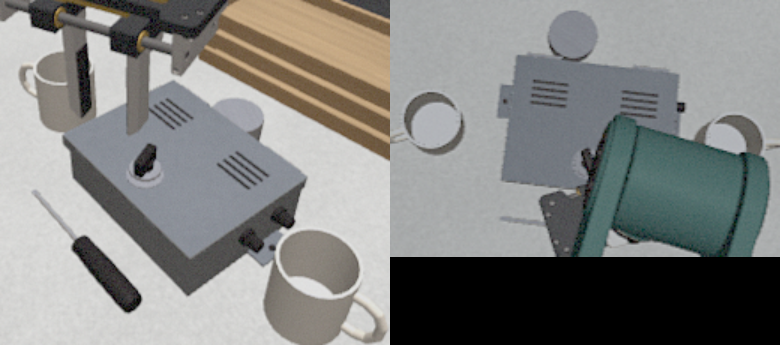

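View pics/w9.png

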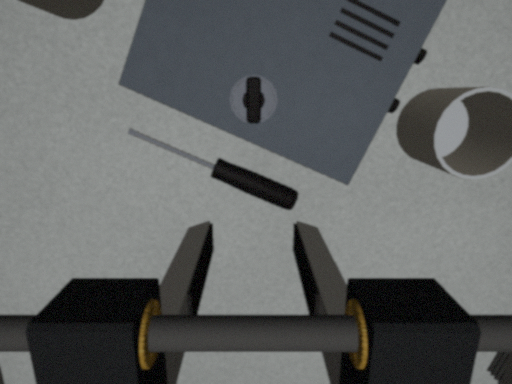

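The wing stands at turn 1.15 rad, against about 1.12 expected for the lock. The stud is sunk, the lid is shut, and the gripper is clear of everything. I'm handing in.

```bash
python3 -c "
from workcell import ctrl
print(ctrl.finish_job())"
```

```text
the job is handed in; nothing more can be done
None
```

The box is shut and the stud is locked, handed in at about 17 s of the 61 s allowed.

- **Lid:** I pushed it shut along its arc with the closed fingertips. It stopped with its face at 76 mm, as it should, under at most about 8 N.
- **Slot:** I measured the receiver as askew by about -0.45 rad and lined the wing up with that. The pin dropped in with only spring force, so no searching on the plate was needed. It met the floor once, lightly, at about 13 mm. The most I read during the push was 12.3 N, of which 11.5 N is the stud's own spring.
- **Lock:** I backed off about 1 mm, turned the wing 92° clockwise and eased up. The stud stopped and was held at about 8 mm, which is the locked height. Then I let go and withdrew.

**Last checks:**
- The wing stands at 1.15 rad, against about 1.12 expected for the lock and within its 0.1 rad tolerance.
- The gripper is clear, with the wrist force near zero.
- The lid is shut. The mugs, screwdriver and tin look unmoved; I judged this by eye and did not re-measure them. In the last top picture the arm hid part of the near mug and the screwdriver, but the side and wrist views showed both.

**Did not fully agree:**
- A sideways force of about 3–7 N remained while I held the wing, even after I shifted the grip to centre it.
- I never felt the end stop past the lock, so the lock is confirmed by the stud's height and angle only.
- Readings of tool position taken without any move differed by up to about 4 mm (mostly in height) just before the grip.

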